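Stir worn grinding cylinders through a test sieve

TASK

Sort the grinding cylinders on the sieve: take the stirring rod out of the tumbler, stir the cylinders gently with its foot until all four small worn ones have dropped through the slots into the pan while the four large ones stay on the sieve, then stand the rod back in the tumbler. Do not touch the cylinders with the gripper, do not bear hard on the sieve with the rod, and leave everything else on the bench where it is.

Things in the scene. Friction and masses are not known exactly. Their poses are not given: they have to be found in the camera images.
- sieve: round steel test sieve, 195 mm across, on its receiving pan; neither moves. Origin on the axis at bench height, z up. Inside it a plate of bars, tops 70 mm above the bench, 4 mm thick; frame wall round it: inner radius 92 mm, rim 115 mm above the bench. Pan floor 3 mm above the bench.
- sieve_plate (a point): centre of the bar plate's top face, axes of the sieve. Three flat bars, 18 mm wide, run right across along the sieve's x, centred at y = -49, 0 and 49 mm; beside them are four open slots: two 31 mm wide (y from 9 to 40 mm) and two against the frame, up to 34 mm wide (y from 58 mm to the wall), alike at -y, through which the pan is seen.
- tumbler: open round steel tumbler, 65 mm across, 80 mm tall, inner radius 29 mm, floor 3 mm thick; origin at the centre of its underside, z up. It does not move; the stirring rod stands leaning in it.
- rod: stirring rod, 166 mm long, about 60 g: steel shaft 10 mm thick, white rounded foot 16 mm thick, grey flat handle 22 mm wide (along its x) and 14 mm thick (along its y). z runs from foot to handle; origin in the foot, 8 mm from its very end; handle from 98 to 158 mm along z. It starts leaning about 30 degrees against the tumbler's rim, its top away from the robot.
- rod_tip (a point): very end of the rod's foot
- rod_grip (a point): on the rod's handle, 126 mm from the origin along the rod's z
- small0: worn grinding cylinder, white ceramic, 20 mm across and 16 mm tall, 12 g; origin at its centre, z along its axis. Starts standing on a bar of the sieve; falls through the slots in any attitude.
- small1: worn grinding cylinder, white ceramic, 20 mm across and 16 mm tall, 12 g; origin at its centre, z along its axis. Starts standing on a bar of the sieve; falls through the slots in any attitude.
- small2: worn grinding cylinder, white ceramic, 20 mm across and 16 mm tall, 12 g; origin at its centre, z along its axis. Starts standing on a bar of the sieve; falls through the slots in any attitude.
- small3: worn grinding cylinder, white ceramic, 20 mm across and 16 mm tall, 12 g; origin at its centre, z along its axis. Starts standing on a bar of the sieve; falls through the slots in any attitude.
- big0: full-size grinding cylinder, white ceramic, 38 mm across and 38 mm tall, 45 g; origin at its centre, z along its axis. Starts standing on a bar of the sieve; too large for the slots.
- big1: full-size grinding cylinder, white ceramic, 38 mm across and 38 mm tall, 45 g; origin at its centre, z along its axis. Starts standing on a bar of the sieve; too large for the slots.
- big2: full-size grinding cylinder, white ceramic, 38 mm across and 38 mm tall, 45 g; origin at its centre, z along its axis. Starts standing on a bar of the sieve; too large for the slots.
- big3: full-size grinding cylinder, white ceramic, 38 mm across and 38 mm tall, 45 g; origin at its centre, z along its axis. Starts standing on a bar of the sieve; too large for the slots.
- beaker: bystander: small empty glass beaker, 46 mm across, 58 mm tall, origin at the centre of its underside
- specimen_cup: bystander: screw-cap specimen cup, 38 mm across, 58 mm tall, origin at the centre of its underside
There are look-alikes about, which are no part of the job. What is shaped like the big2 but green, orange or pink is not meant.

How it is judged:
On the way, in this order (a step that is already met when the one before it is completed fails the run):
1. the rod's foot is down among the cylinders, inside the sieve (horizontal distance between rod_tip and sieve below 0.092 m and z of rod_tip in the frame of sieve between 0.06 and 0.1 m), for 0.2 s.
2. all four small cylinders have dropped through the slots into the pan and all four large ones are still on the sieve (z of each of small0, small1, small2, small3 in the frame of sieve below 0.052 m and horizontal distance between each of small0, small1, small2, small3 and sieve below 0.1 m and z of each of big0, big1, big2, big3 in the frame of sieve above 0.07 m and horizontal distance between each of big0, big1, big2, big3 and sieve below 0.092 m), for 0.2 s.
At the end, for the whole second after the job is handed in: All four small cylinders lie in the pan (centres under 52 mm above the bench), all four large ones are on the bars inside the frame; the rod stands released in the tumbler, foot within 31 mm of its axis and 30 mm of its underside, leaning under 46 degrees; all at rest (all of step 2 and horizontal distance between rod_tip and tumbler below 0.031 m and z of rod_tip in the frame of tumbler below 0.03 m and angle between rod's own z axis and vertical below 0.8 rad and linear speed of each of rod, small0, small1, small2, small3, big0, big1, big2, big3 below 0.03 m/s); the robot touches nothing.
It fails at once if a cylinder was touched by the gripper (contact force between any of the fingers, the arm and small0 above 0.3 N or contact force between any of the fingers, the arm and small1 above 0.3 N or contact force between any of the fingers, the arm and small2 above 0.3 N or contact force between any of the fingers, the arm and small3 above 0.3 N or contact force between any of the fingers, the arm and big0 above 0.3 N or contact force between any of the fingers, the arm and big1 above 0.3 N or contact force between any of the fingers, the arm and big2 above 0.3 N or contact force between any of the fingers, the arm and big3 above 0.3 N).
It fails at once if the rod or the gripper bore on the sieve with more than 40 N (contact force between any of rod, the fingers, the arm and sieve above 40 N).
It fails at once if the beaker or the specimen cup was pushed more than 20 mm or knocked over (distance of any of beaker, specimen_cup from where it was at the start of the episode above 0.02 m or angle between any of beaker, specimen_cup's own z axis and vertical above 0.5 rad).
It also fails if it takes over 64 s, if anything falls off the work surface, if the arm or the gripper's body presses on something with over 40 N, if the wrist force passes 120 N, or if a joint passes its speed limit or range.

ROBOT

A 6-joint arm with a two-finger parallel gripper is mounted at the origin on the work surface; the furniture and walls round the work are solid. World frame = base frame: x ahead of the robot, y to its left, z up, the work surface at z = 0. Lengths are in m, angles in rad, forces in N, time in s.
With the tool pointing down it reaches from about 0.4 to 0.825 m from the base axis. Payload 7 kg.
Tool frame: the origin (TCP) lies at the very end of the fingers, on their centre line; the grasp point (between the pads) lies 19 mm behind it; z points along the fingers, y is the line along which they close (so a half turn about z gives the same grasp; the last joint's range is limited). The gripper opens to 88 mm and grips with 3 to 60 N. Pads are 19 mm wide; open, the fingers measure 130 mm over their backs; the gripper's body (78 mm by 193 mm) begins 47 mm behind the grasp point.
Start: joints at [1.479, 0.359, 0.012, 0, -1.224, -0.288], TCP at [0.25, 0.627, 0.227] pointing down, gripper open.
Joint ranges: [-3.07, 3.07], [-1.43, 2.12], [-1.02, 1.25], [-3.03, 1.67], [-3.05, -0], [-3.03, 3.03]. Speed limits (rad/s): [2.39, 2.39, 3.01, 3.14, 3.14, 3.14].

INTERFACE

Orientations are given as [roll, pitch, yaw] about the fixed x, y, z axes, in that order (R = Rz(yaw) Ry(pitch) Rx(roll)).
In Python, from station import * gives the robot as it stands.
- The arm moves only by the tool servo_tool, never from a script. Its argument "moves" is a list of rows, each an object of numbers: "jaw": the opening, from 0 (shut) to 1 (fully open); "dx", "dy", "dz": the shift along the world's x, y, z in m; "roll": the turn about the world's z in degrees. A call has exactly 10 rows; each row shifts and turns the commanded pose from where the row before left it; what a row does not reach is not made up. A row lasts 1/8 s, in which the tool goes at most 62.5 mm and 10.7 degrees, less where a joint would pass 70% of its speed; a pose out of reach is approached as far as the arm can. A call with a gripper value outside its range is refused whole. The fingers move at their own pace and stop on an object; "newtons" is the grip in N (left out, the last holds). Time passes only in rows, so rows that do not move let the fingers close, or fill a call up. It gives the time, the measured TCP pose, the force, the opening and the grip force at its end, in the units of the state.
- get_state(): the state, without advancing time (a new reading comes with each control period).
- grab_frame(name): name is "scene" or "top"; returns (picture, depth): 480x640x3 uint8, red, green, blue; 480x640 float32, m along the optical axis (not along the pixel's ray), 0 where there is no reading.
- calibration(name): a dict with "intrinsics" (3x3 intrinsics, pixels), "R" (3x3) and "t" (3): a world point X has camera coordinates R X + t. Camera axes: x right, y down, z forward; pixel columns grow to the right and rows downward; lengths in m; the calibration is good to about 2 mm. A picture is of the moment at which its call begins. calibration takes no time and is no camera call.
- job_done(): hands the job in; it is judged then, once.
The state is a dict: "t": time; "q": joint angles; "qd": joint speeds; "joint_efforts": joint torques, N m; "eef_pos": TCP position; "ee_rot": TCP orientation; "force": force on the tool from outside, world axes, zero at the start; "moment": the same for the moment, N m; "width": finger opening in m; "gripper_force": force on a finger pad.
Only numpy, scipy, OpenCV 4.12 (cv2) and the standard library are available. Lean on these libraries where they do the work, as an engineer would, in place of code of your own. Each camera call takes 0.05 s, during which the arm holds its last target. There are 200 camera calls.

## Working session

There is one attempt and no reset: what is moved stays moved. The work goes in short steps, Python scripts to look and compute and a tool call to move; the robot and the scene stay as the last step left them, time stands still between calls to the robot, and variables do not carry over. Pictures are saved under pics/ and viewed, at most 10 in all, crops included, and the job is handed in when it is done.

Besides the shell and the picture viewer there is one more tool, called after ">>>" as name([rows], argument=value, ...), one row to a line, values as JSON. servo_tool: Moves the arm, as the interface text tells. Its arguments: {"type":"object","properties":{"moves":{"type":"array","items":{"type":"object","properties":{"jaw":{"type":"number"},"dx":{"type":"number"},"dy":{"type":"number"},"dz":{"type":"number"},"roll":{"type":"number"}}}},"newtons":{"type":"number"}},"required":["moves"]}

```bash
mkdir -p pics
cat > h.py <<'E'
from station import *
import numpy as np, cv2
def grab(n):
    im,d=grab_frame(n); c=calibration(n); return im,d,np.array(c["intrinsics"]),np.array(c["R"]),np.array(c["t"])
def cloud(d,K,R,t):
    v,u=np.mgrid[:480,:640]; P=np.stack([(u-K[0,2])/K[0,0]*d,(v-K[1,2])/K[1,1]*d,d],-1)
    return (P-t)@R   # world
def save(im,name): cv2.imwrite("pics/"+name,im[:,:,::-1])
E
python3 - <<'E'
from h import *
for n in("scene","top"):
    im,d,K,R,t=grab(n); save(im,n+"0.png"); np.savez("pics/"+n+"0.npz",im=im,d=d,K=K,R=R,t=t)
    print(n,K[0,0],-R.T@t,R[2])
E
```

```text
scene 542.1862121801908 [-0.3330319   0.64523626  1.054802  ] [ 0.53633501 -0.48458116 -0.69103246]
top 498.86620203365055 [ 0.34016462 -0.01270043  1.14998442] [ 0.06959971  0.00692886 -0.99755094]
```

View pics/scene0.png

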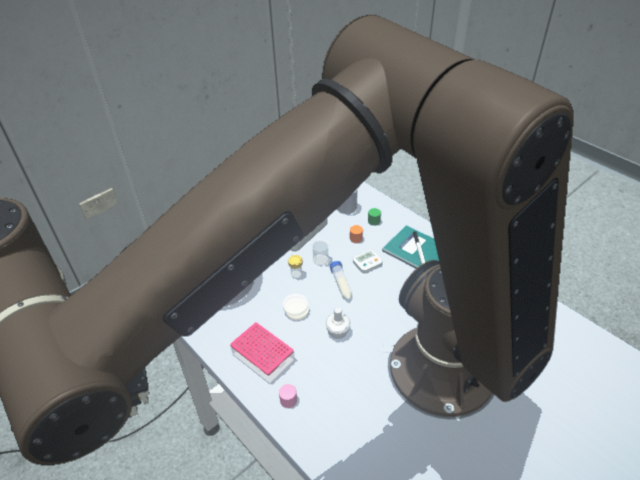

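View pics/top0.png

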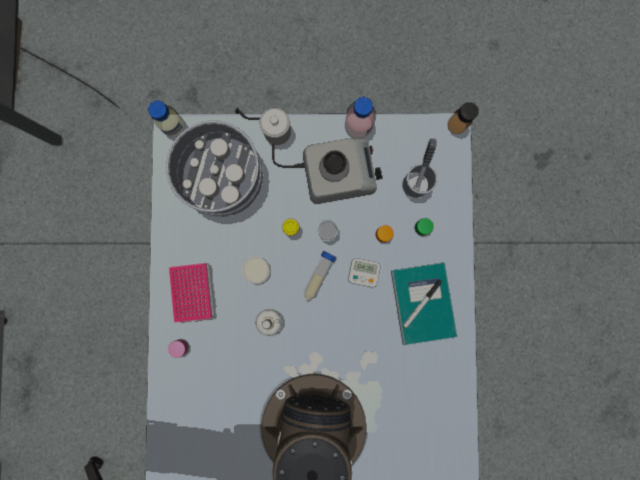

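The top view shows the sieve at about (215,168) with eight cylinders, the tumbler at (420,180) with the rod's top at (433,145), and the beaker and cup at (328,231) and (291,227). The arm hides the sieve in the scene view. Next I'll take enlarged crops.

Run:
```python
from h import *
z=np.load("pics/top0.npz"); im=z["im"]
a=cv2.resize(im[115:225,160:270],(600,600),interpolation=cv2.INTER_CUBIC)
b=cv2.resize(im[130:210,395:445],None,fx=4,fy=7.5) 
b=cv2.resize(im[130:210,395:421+0],(195,600)) if 0 else cv2.resize(im[130:210,398:446],(200,333),interpolation=cv2.INTER_CUBIC)
o=np.zeros((600,800,3),np.uint8);o[:,:600]=a;o[:333,600:]=b
save(o,"crop0.png")
P=cloud(z["d"],z["K"],z["R"],z["t"])
for n,(u,v) in dict(bench=(230,340),beaker=(328,231),cup=(291,227),rodtop=(432,145),rodmid=(427,160),ped=(275,125),dev=(333,160),bottle=(362,105),bottleL=(160,110),amber=(468,112)).items(): print(n,P[v,u].round(3))
# rim of sieve/tumbler
for n,(u0,u1,v0,v1,lo,hi) in dict(sieve=(155,275,110,225,.105,.125),tum=(398,442,155,205,.07,.086)).items():
    Q=P[v0:v1,u0:u1].reshape(-1,3);Q=Q[(Q[:,2]>lo)&(Q[:,2]<hi)]
    (c,r)=cv2.minEnclosingCircle(Q[:,:2].astype(np.float32)); print(n,c,r,np.median(Q[:,2]),len(Q))
Q=P[135:190,415:445].reshape(-1,3);Q=Q[(Q[:,2]>.09)];print(Q[np.argsort(Q[:,2])][::8].round(3))
```

```text
bench [0.192 0.19  0.002]
beaker [ 0.441 -0.034  0.001]
cup [0.445 0.048 0.058]
rodtop [ 0.603 -0.243  0.15 ]
rodmid [ 0.58  -0.24   0.114]
ped [0.667 0.083 0.078]
dev [ 0.578 -0.043  0.125]
bottle [ 0.69  -0.102  0.139]
bottleL [0.686 0.321 0.123]
amber [ 0.687 -0.332  0.103]
sieve (0.5958262085914612, 0.2363314926624298) 0.13320963084697723 0.1100842278004114 1880
tum (0.549132764339447, -0.23691046237945557) 0.033488620072603226 0.07869140578468427 212
[[ 0.57  -0.239  0.092]
 [ 0.58  -0.235  0.099]
 [ 0.574 -0.238  0.103]
 [ 0.573 -0.246  0.107]
 [ 0.584 -0.235  0.108]
 [ 0.599 -0.238  0.109]
 [ 0.581 -0.247  0.112]
 [ 0.58  -0.24   0.114]
 [ 0.584 -0.238  0.116]
 [ 0.586 -0.242  0.117]
 [ 0.585 -0.243  0.121]
 [ 0.589 -0.245  0.122]
 [ 0.586 -0.249  0.125]
 [ 0.59  -0.242  0.128]
 [ 0.592 -0.239  0.129]
 [ 0.591 -0.249  0.131]
 [ 0.607 -0.239  0.134]
 [ 0.603 -0.238  0.135]
 [ 0.594 -0.244  0.137]
 [ 0.618 -0.25   0.139]
 [ 0.597 -0.25   0.14 ]
 [ 0.599 -0.243  0.141]
 [ 0.613 -0.253  0.142]
 [ 0.601 -0.251  0.143]
 [ 0.613 -0.251  0.143]
 [ 0.611 -0.251  0.144]
 [ 0.61  -0.242  0.146]
 [ 0.61  -0.248  0.147]
 [ 0.605 -0.239  0.148]
 [ 0.34  -0.013  1.15 ]]
```

View pics/crop0.png

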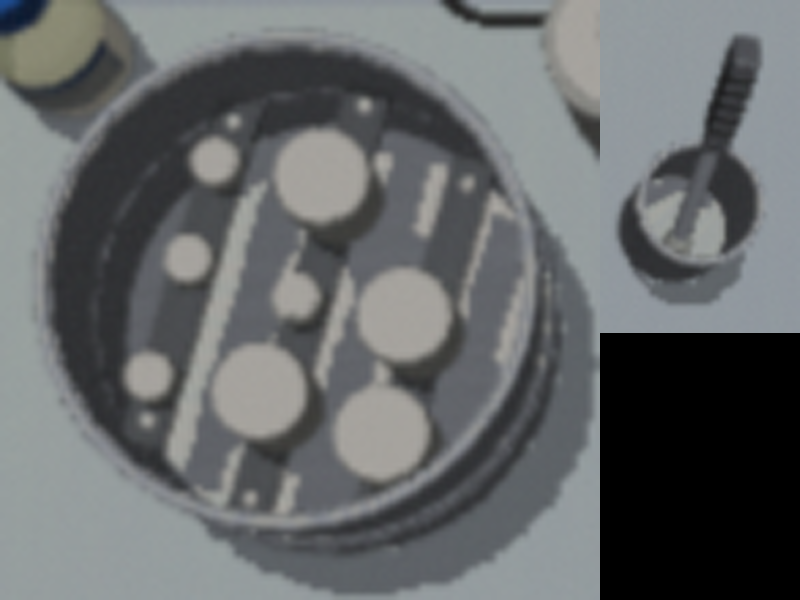

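The crop shows three small cylinders on the left bar, at crop (215,160), (187,258) and (148,376). The fourth, at (297,297), is on the middle bar between two big ones at (321,176) and (260,391). The other two bigs are on the right bar at (404,314) and (382,432). The rod's handle shows its narrow side, 14 mm, across the lean.

Run:
```python
from h import *
z=np.load("pics/top0.npz"); K,R,t=z["K"],z["R"],z["t"]; C=-R.T@t
def ray(u,v,h):
    d=R.T@np.array([(u-K[0,2])/K[0,0],(v-K[1,2])/K[1,1],1]); return C+d*(h-C[2])/d[2]
f=lambda x,y,h: ray((x+.5)/5.4545-.5+160,(y+.5)/5.4545-.5+115,h).round(4)
g=lambda x,y,h: ray((x-600+.5)/4.1667-.5+398,(y+.5)/4.1667-.5+130,h).round(4)
for n,x,y,h in [("rimL",42,279,.115),("rimR",536,279,.115),("rimT",288,33,.115),("rimB",288,524,.115),
 ("sA",215,160,.086),("sB",187,258,.086),("sC",148,376,.086),("sD",297,297,.086),("b1",321,176,.108),("b2",260,391,.108),("b3",404,314,.108),("b4",382,432,.108),
 ("scL1",234,122,.07),("scL2",147,420,.07),("scM1",364,105,.07),("scM2",250,496,.07),("scR1",467,183,.07)]: print(n,f(x,y,h))
for n,x,y,h in [("tumL",640,200,.08),("tumR",758,200,.08),("tumT",700,146,.08),("tumB",700,264,.08),("foot",680,240,.015),("top",745,40,.147),("hlow",716,150,.095)]: print(n,g(x,y,h))
P=cloud(z["d"],K,R,t); Q=P[135:172,415:445].reshape(-1,3);Q=Q[(Q[:,2]>.09)&(Q[:,2]<.16)]
for lo in np.arange(.56,.63,.01):
    q=Q[(Q[:,0]>=lo)&(Q[:,0]<lo+.01)]
    if len(q): print(lo.round(2),len(q),q[:,1].min().round(4),q[:,1].max().round(4),np.median(q[:,2]).round(3))
s=get_state();print(s["q"],s["eef_pos"],s["ee_rot"],s["width"],s["force"],s["t"])
```

```text
rimL [0.5689 0.3061 0.115 ]
rimR [0.5685 0.1152 0.115 ]
rimT [0.6655 0.2123 0.115 ]
rimB [0.4736 0.2096 0.115 ]
sA [0.6232 0.247  0.086 ]
sB [0.5836 0.2575 0.086 ]
sC [0.5363 0.2722 0.086 ]
sD [0.5679 0.2135 0.086 ]
b1 [0.6109 0.2002 0.108 ]
b2 [0.5263 0.2227 0.108 ]
b3 [0.5564 0.1672 0.108 ]
b4 [0.5103 0.1752 0.108 ]
scL1 [0.643  0.2435 0.07  ]
scL2 [0.5214 0.2765 0.07  ]
scM1 [0.6499 0.1909 0.07  ]
scM2 [0.4907 0.2347 0.07  ]
scR1 [0.6178 0.1489 0.07  ]
tumL [ 0.5496 -0.2045  0.08  ]
tumR [ 0.5495 -0.2657  0.08  ]
tumT [ 0.578  -0.2361  0.08  ]
tumB [ 0.516  -0.2351  0.08  ]
foot [ 0.54   -0.2379  0.015 ]
top [ 0.6157 -0.2449  0.147 ]
hlow [ 0.5726 -0.2411  0.095 ]
0.57 34 -0.2479 -0.234 0.107
0.58 54 -0.2487 -0.2352 0.117
0.59 58 -0.2517 -0.2362 0.134
0.6 51 -0.2528 -0.2376 0.144
0.61 31 -0.2533 -0.2393 0.142
0.62 3 -0.2481 -0.244 0.139
[ 1.47910181e+00  3.59287918e-01  1.11506067e-02 -2.75219323e-04
 -1.22408834e+00 -2.88057296e-01] [0.25011784 0.62648695 0.22574012] [ 3.14014871e+00 -1.58010195e-04 -3.79845408e-01] 0.08785212904621328 [ 0.11793712 -0.93077564 -0.01231676] 0.1
```

>>> servo_tool([
  {"dx": 0.017,"dy": -0.0435,"roll": 0.75,"jaw": 1},
  {"dx": 0.017,"dy": -0.0435,"roll": 0.75,"jaw": 1},
  {"dx": 0.017,"dy": -0.0435,"roll": 0.75,"jaw": 1},
  {"dx": 0.017,"dy": -0.0435,"roll": 0.75,"jaw": 1},
  {"dx": 0.017,"dy": -0.0435,"roll": 0.75,"jaw": 1},
  {"dx": 0.017,"dy": -0.0435,"roll": 0.75,"jaw": 1},
  {"dx": 0.017,"dy": -0.0435,"roll": 0.75,"jaw": 1},
  {"dx": 0.017,"dy": -0.0435,"roll": 0.75,"jaw": 1},
  {"dx": 0.017,"dy": -0.0435,"roll": 0.75,"jaw": 1},
  {"dx": 0.017,"dy": -0.0435,"roll": 0.75,"jaw": 1},
], newtons=40)

```text
$.moves[0]: bad value
```

>>> servo_tool([
  {"dx": 0.017,"dy": -0.0435,"roll": 0.75,"jaw": 0.6},
  {"dx": 0.017,"dy": -0.0435,"roll": 0.75,"jaw": 0.6},
  {"dx": 0.017,"dy": -0.0435,"roll": 0.75,"jaw": 0.6},
  {"dx": 0.017,"dy": -0.0435,"roll": 0.75,"jaw": 0.6},
  {"dx": 0.017,"dy": -0.0435,"roll": 0.75,"jaw": 0.6},
  {"dx": 0.017,"dy": -0.0435,"roll": 0.75,"jaw": 0.6},
  {"dx": 0.017,"dy": -0.0435,"roll": 0.75,"jaw": 0.6},
  {"dx": 0.017,"dy": -0.0435,"roll": 0.75,"jaw": 0.6},
  {"dx": 0.017,"dy": -0.0435,"roll": 0.75,"jaw": 0.6},
  {"dx": 0.004,"dy": -0.0,"jaw": 0.6},
])

```text
$.moves[0]: bad value
```

>>> servo_tool([
  {"dx": 0.017,"dy": -0.044,"dz": 0,"roll": 1,"jaw": 1},
  {"dx": 0.017,"dy": -0.044,"dz": 0,"roll": 1,"jaw": 1},
  {"dx": 0.017,"dy": -0.044,"dz": 0,"roll": 1,"jaw": 1},
  {"dx": 0.017,"dy": -0.044,"dz": 0,"roll": 1,"jaw": 1},
  {"dx": 0.017,"dy": -0.044,"dz": 0,"roll": 1,"jaw": 1},
  {"dx": 0.017,"dy": -0.044,"dz": 0,"roll": 1,"jaw": 1},
  {"dx": 0.017,"dy": -0.044,"dz": 0,"roll": 1,"jaw": 1},
  {"dx": 0.017,"dy": -0.044,"dz": 0,"roll": 1,"jaw": 1},
  {"dx": 0.017,"dy": -0.044,"dz": 0,"roll": 1,"jaw": 1},
  {"dx": 0.017,"dy": -0.044,"dz": 0,"roll": 1,"jaw": 1},
], newtons=40)

```text
t: 1.35
eef_pos: [0.4204, 0.1853, 0.2265]
ee_rot: [-3.142, 0.0, -0.204]
force: [1.1, 0.2, 0.5]
width: 0.0879
gripper_force: 0.0
```

>>> servo_tool([
  {"dx": 0.018,"dy": -0.044,"dz": 0,"roll": 1,"jaw": 0.6},
  {"dx": 0.018,"dy": -0.044,"dz": 0,"roll": 1,"jaw": 0.6},
  {"dx": 0.018,"dy": -0.044,"dz": 0,"roll": 1,"jaw": 0.6},
  {"dx": 0.018,"dy": -0.044,"dz": 0,"roll": 1,"jaw": 0.6},
  {"dx": 0.018,"dy": -0.044,"dz": 0,"roll": 1,"jaw": 0.6},
  {"dx": 0.018,"dy": -0.044,"dz": 0,"roll": 0,"jaw": 0.6},
  {"dx": 0.018,"dy": -0.044,"dz": 0,"roll": 0,"jaw": 0.6},
  {"dx": 0.018,"dy": -0.044,"dz": 0,"roll": 0,"jaw": 0.6},
  {"dx": 0.018,"dy": -0.044,"dz": 0,"roll": 0,"jaw": 0.6},
  {"dx": 0.012,"dy": -0.033,"dz": 0,"roll": 0,"jaw": 0.6},
])

```text
t: 2.6
eef_pos: [0.5945, -0.244, 0.2257]
ee_rot: [-3.142, 0.001, -0.119]
force: [0.2, -0.4, 0.5]
width: 0.0528
gripper_force: 0.0
```

Run:
```python
from h import *
im,d,K,R,t=grab("scene"); np.savez("pics/s1.npz",im=im,d=d,K=K,R=R,t=t)
print(get_state()["eef_pos"],get_state()["ee_rot"])
def pr(X): c=R@np.array(X)+t; p=K@c; return (p[:2]/p[2]).round(1)
for X in [(.5945,-.2437,.117),(.548,-.236,.08),(.6115,-.246,.144),(.57,.2115,.07)]: print(pr(X))
a,b=pr((.5945,-.2437,.117)).astype(int); c,e=pr((.57,.2115,.07)).astype(int)
def cr(x,y,w): 
    y=max(y,w);return cv2.resize(im[y-w:y+w,max(x-w,0):x+w],(400,400),interpolation=cv2.INTER_CUBIC)
print(a,b,c,e)
save(np.hstack([cr(a,b,40),cr(c,e,60)]),"crop1.png")
```

```text
[ 0.59521175 -0.24679445  0.22524844] [ 3.14041196e+00  1.58070966e-03 -1.19869061e-01]
[337.8 167.9]
[347.  186.2]
[334.3 157.4]
[214.7 261.1]
337 167 214 261
```

View pics/crop1.png

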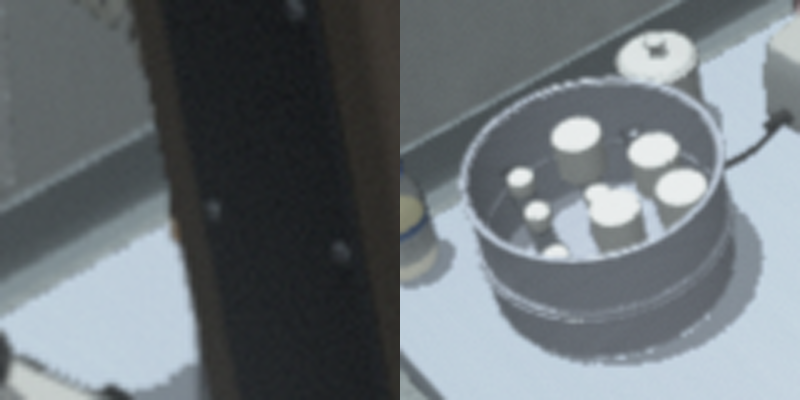

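The left crop is filled by the arm, which hides the rod. The right crop shows the sieve clearly: all eight cylinders are standing, with sA, sB and sC on the near-left bar, which agrees with the top view. I'm going down onto the handle.

>>> servo_tool([
  {"dx": 0,"dy": 0.002,"dz": -0.025,"roll": 0,"jaw": 0.6},
  {"dx": 0,"dy": 0,"dz": -0.025,"roll": 0,"jaw": 0.6},
  {"dx": 0,"dy": 0,"dz": -0.025,"roll": 0,"jaw": 0.6},
  {"dx": 0,"dy": 0,"dz": -0.025,"roll": 0,"jaw": 0.6},
  {"dx": 0,"dy": 0,"dz": -0.027,"roll": 0,"jaw": 0.6},
  {"dx": 0,"dy": 0,"dz": 0,"roll": 0,"jaw": 0},
  {"dx": 0,"dy": 0,"dz": 0,"roll": 0,"jaw": 0},
  {"dx": 0,"dy": 0,"dz": 0,"roll": 0,"jaw": 0},
  {"dx": 0,"dy": 0,"dz": 0,"roll": 0,"jaw": 0},
  {"dx": 0,"dy": 0,"dz": 0,"roll": 0,"jaw": 0},
])

```text
t: 3.9
eef_pos: [0.5947, -0.2401, 0.1003]
ee_rot: [-3.142, -0.001, -0.118]
force: [0.2, 1.0, 1.3]
width: 0.0137
gripper_force: 40.0
```

>>> servo_tool([
  {"dx": 0,"dy": 0,"dz": 0.01,"roll": 0,"jaw": 0},
  {"dx": 0.003,"dy": 0,"dz": 0.02,"roll": 0,"jaw": 0},
  {"dx": 0.003,"dy": 0,"dz": 0.025,"roll": 0,"jaw": 0},
  {"dx": 0,"dy": 0,"dz": 0.03,"roll": 0,"jaw": 0},
  {"dx": 0,"dy": 0,"dz": 0.03,"roll": 0,"jaw": 0},
  {"dx": 0,"dy": 0,"dz": 0.03,"roll": 0,"jaw": 0},
  {"dx": 0,"dy": 0.02,"dz": 0.005,"roll": 4,"jaw": 0},
  {"dx": 0,"dy": 0.04,"dz": 0,"roll": 4,"jaw": 0},
  {"dx": 0,"dy": 0.04,"dz": 0,"roll": 4,"jaw": 0},
  {"dx": 0,"dy": 0.04,"dz": 0,"roll": 4,"jaw": 0},
])

```text
t: 5.15
eef_pos: [0.5993, -0.0983, 0.249]
ee_rot: [-3.141, 0.001, 0.165]
force: [1.2, 1.0, -1.1]
width: 0.0136
gripper_force: 40.0
```

>>> servo_tool([
  {"dx": 0,"dy": 0.04,"dz": 0,"roll": 4,"jaw": 0},
  {"dx": 0,"dy": 0.04,"dz": 0,"roll": 4,"jaw": 0},
  {"dx": 0,"dy": 0.04,"dz": 0,"roll": 4,"jaw": 0},
  {"dx": 0,"dy": 0.04,"dz": 0,"roll": 4,"jaw": 0},
  {"dx": 0,"dy": 0.04,"dz": 0,"roll": 4,"jaw": 0},
  {"dx": 0,"dy": 0.04,"dz": 0,"roll": 0,"jaw": 0},
  {"dx": 0,"dy": 0.04,"dz": 0,"roll": 0,"jaw": 0},
  {"dx": 0,"dy": 0.04,"dz": 0,"roll": 0,"jaw": 0},
  {"dx": 0,"dy": 0.01,"dz": 0,"roll": 0,"jaw": 0},
  {"dx": 0,"dy": 0,"dz": 0,"roll": 0,"jaw": 0},
])

```text
t: 6.4
eef_pos: [0.5994, 0.2304, 0.2489]
ee_rot: [3.142, 0.002, 0.513]
force: [0.6, -0.6, -0.5]
width: 0.0136
gripper_force: 40.0
```

Run:
```python
from h import *
s=get_state();print(s["eef_pos"],s["ee_rot"],s["width"])
o=[]
for n in("scene","top"):
    im,d,K,R,t=grab(n); np.savez("pics/%s2.npz"%n,im=im,d=d,K=K,R=R,t=t)
    c=K@(R@np.array([.543,.196,.16])+t); x,y=(c[:2]/c[2]).astype(int); print(n,x,y)
    x0=max(x-50,0);y0=max(y-50,0);print(x0,y0)
    o.append(cv2.resize(im[y0:y0+100,x0:x0+100],(400,400),interpolation=cv2.INTER_CUBIC))
save(np.hstack(o),"crop2.png")
```

```text
[0.59943834 0.23040783 0.24891591] [3.14153803e+00 1.50736222e-03 5.12518671e-01] 0.013601316963313353
scene 220 237
170 187
top 214 173
164 123
```

View pics/crop2.png

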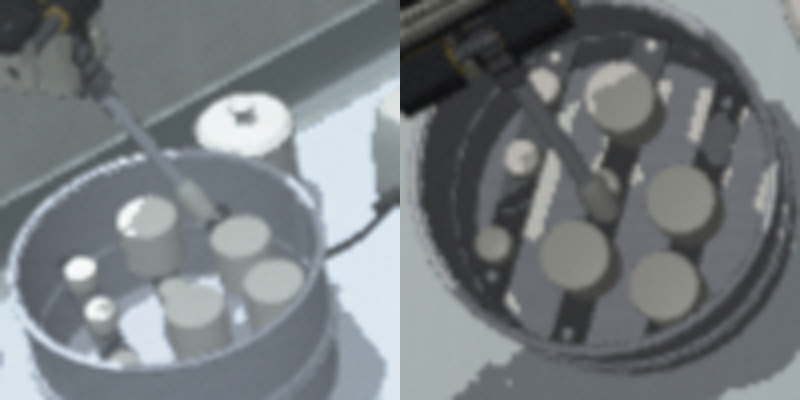

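Left (scene): the rod is held, with its foot end at crop (217,218) in the air over the sieve. Right (top): the foot end is at crop (604,217) and the shaft runs up to the left. Nothing has been disturbed.

```bash
cat >> h.py <<'E'
def tri(ca,ua,cb,ub):
    A=[];B=[]
    for n,u in((ca,ua),(cb,ub)):
        c=calibration(n);K,R,t=map(np.array,(c["intrinsics"],c["R"],c["t"]))
        r=np.linalg.solve(K,[u[0],u[1],1]);S=np.array([[0,-r[2],r[1]],[r[2],0,-r[0]],[-r[1],r[0],0]])
        A.append(S@R);B.append(-S@t)
    x,res,_,_=np.linalg.lstsq(np.vstack(A),np.hstack(B),rcond=None);return x,res
E
python3 - <<'E'
from h import *
tip=tri("scene",(170+217/4-.4,187+218/4-.4),"top",(164+204/4-.4,123+217/4-.4)); print(tip)
jn=tri("scene",(170+105/4-.4,187+98/4-.4),"top",(164+84/4-.4,123+70/4-.4)); print(jn)
s=get_state();g=np.array(s["eef_pos"])+[0,0,.019]
v=g-tip[0];print(v,np.linalg.norm(v),np.degrees(np.arctan2(np.hypot(v[0],v[1]),v[2])),np.degrees(np.arctan2(v[1],v[0])))
for f in("scene2","top2"):
    z=np.load("pics/%s.npz"%f);P=cloud(z["d"],z["K"],z["R"],z["t"]).reshape(-1,3)
    m=(P[:,2]>.135)&(P[:,2]<.185)&(abs(P[:,0]-.555)<.04)&(abs(P[:,1]-.2)<.04);q=P[m]
    print(f,len(q),q[np.argsort(q[:,2])][:12].round(3))
E
```

```text
(array([0.535536  , 0.19579092, 0.15463123]), array([1.21035513e-05]))
(array([0.58398966, 0.2305461 , 0.24211842]), array([0.00010085]))
[0.06431243 0.03340306 0.11374265] 0.13486750169774184 32.50272924558288 27.446791108347654
scene2 85 [[0.537 0.203 0.154]
 [0.539 0.205 0.154]
 [0.535 0.202 0.156]
 [0.534 0.196 0.156]
 [0.542 0.205 0.156]
 [0.531 0.201 0.157]
 [0.536 0.197 0.158]
 [0.536 0.203 0.159]
 [0.537 0.194 0.159]
 [0.534 0.196 0.159]
 [0.537 0.205 0.16 ]
 [0.543 0.201 0.16 ]]
top2 97 [[0.537 0.192 0.156]
 [0.538 0.19  0.157]
 [0.542 0.19  0.159]
 [0.536 0.2   0.16 ]
 [0.546 0.19  0.161]
 [0.536 0.193 0.162]
 [0.535 0.197 0.162]
 [0.543 0.189 0.163]
 [0.535 0.195 0.164]
 [0.539 0.189 0.164]
 [0.539 0.191 0.164]
 [0.537 0.191 0.164]]
```

>>> servo_tool([
  {"dx": 0.003,"dy": -0.001,"dz": -0.005,"roll": 0,"jaw": 0},
  {"dx": 0,"dy": 0,"dz": -0.01,"roll": 0,"jaw": 0},
  {"dx": 0,"dy": 0,"dz": -0.01,"roll": 0,"jaw": 0},
  {"dx": 0,"dy": 0,"dz": -0.01,"roll": 0,"jaw": 0},
  {"dx": 0,"dy": 0,"dz": -0.01,"roll": 0,"jaw": 0},
  {"dx": 0,"dy": 0,"dz": -0.01,"roll": 0,"jaw": 0},
  {"dx": 0,"dy": 0,"dz": -0.01,"roll": 0,"jaw": 0},
  {"dx": 0,"dy": 0,"dz": -0.01,"roll": 0,"jaw": 0},
  {"dx": 0,"dy": 0,"dz": -0.005,"roll": 0,"jaw": 0},
  {"dx": 0,"dy": 0,"dz": 0,"roll": 0,"jaw": 0},
])

```text
t: 7.75
eef_pos: [0.6031, 0.2288, 0.1691]
ee_rot: [3.141, 0.001, 0.51]
force: [0.4, 0.5, -0.7]
width: 0.0135
gripper_force: 40.0
```

>>> servo_tool([
  {"dx": 0.004,"dy": 0,"dz": 0,"roll": 0,"jaw": 0},
  {"dx": 0.005,"dy": -0.001,"dz": 0,"roll": 0,"jaw": 0},
  {"dx": 0.005,"dy": -0.001,"dz": 0,"roll": 0,"jaw": 0},
  {"dx": 0.005,"dy": 0,"dz": 0,"roll": 0,"jaw": 0},
  {"dx": 0.001,"dy": 0.004,"dz": 0,"roll": 0,"jaw": 0},
  {"dx": 0.002,"dy": 0.007,"dz": 0,"roll": 0,"jaw": 0},
  {"dx": 0.002,"dy": 0.007,"dz": 0,"roll": 0,"jaw": 0},
  {"dx": 0.002,"dy": 0.007,"dz": 0,"roll": 0,"jaw": 0},
  {"dx": 0.002,"dy": 0.007,"dz": 0,"roll": 0,"jaw": 0},
  {"dx": 0.001,"dy": 0.004,"dz": 0,"roll": 0,"jaw": 0},
])

```text
t: 9.0
eef_pos: [0.6323, 0.2635, 0.1694]
ee_rot: [-3.142, 0.0, 0.511]
force: [-0.4, -0.0, -1.0]
width: 0.014
gripper_force: 40.0
```

Run:
```python
from h import *
s=get_state();print(s["eef_pos"],s["ee_rot"],s["force"])
o=[]
for n in("scene","top"):
    im,d,K,R,t=grab(n); np.savez("pics/%s3.npz"%n,im=im,d=d,K=K,R=R,t=t)
    c=K@(R@np.array([.57,.2115,.1])+t); x,y=(c[:2]/c[2]).astype(int)
    x0=max(x-50,0);y0=max(y-50,0);print(n,x0,y0)
    o.append(cv2.resize(im[y0:y0+100,x0:x0+100],(400,400),interpolation=cv2.INTER_CUBIC))
save(np.hstack(o),"crop3.png")
```

```text
[0.63230636 0.26346851 0.16944429] [-3.14158606e+00  1.16096044e-04  5.10645858e-01] [-0.41524941 -0.03253584 -0.97340846]
scene 162 202
top 163 116
```

View pics/crop3.png

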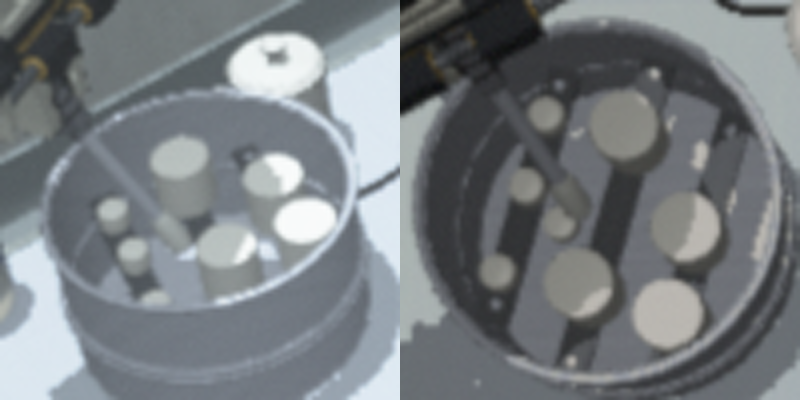

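>>> servo_tool([
  {"dx": 0,"dy": 0,"dz": 0.02,"roll": 0,"jaw": 0},
  {"dx": 0,"dy": 0,"dz": 0.02,"roll": 0,"jaw": 0},
  {"dx": 0,"dy": 0,"dz": 0.025,"roll": 0,"jaw": 0},
  {"dx": 0,"dy": 0,"dz": 0,"roll": -10,"jaw": 0},
  {"dx": 0,"dy": 0,"dz": 0,"roll": -10,"jaw": 0},
  {"dx": 0,"dy": 0,"dz": 0,"roll": -10,"jaw": 0},
  {"dx": 0,"dy": 0,"dz": 0,"roll": -10,"jaw": 0},
  {"dx": 0,"dy": 0,"dz": 0,"roll": -10,"jaw": 0},
  {"dx": 0,"dy": 0,"dz": 0,"roll": -10,"jaw": 0},
  {"dx": 0,"dy": 0,"dz": 0,"roll": -10,"jaw": 0},
])

```text
t: 10.35
eef_pos: [0.6322, 0.2626, 0.2346]
ee_rot: [3.142, 0.0, -0.717]
force: [0.2, -0.6, -0.7]
width: 0.014
gripper_force: 40.0
```

>>> servo_tool([
  {"dx": -0.005,"dy": -0.008,"dz": 0,"roll": -10,"jaw": 0},
  {"dx": -0.005,"dy": -0.01,"dz": 0,"roll": -10,"jaw": 0},
  {"dx": -0.005,"dy": -0.01,"dz": 0,"roll": -10,"jaw": 0},
  {"dx": -0.005,"dy": -0.01,"dz": 0,"roll": -10,"jaw": 0},
  {"dx": -0.005,"dy": -0.01,"dz": 0,"roll": -10,"jaw": 0},
  {"dx": -0.005,"dy": -0.01,"dz": 0,"roll": -10,"jaw": 0},
  {"dx": -0.004,"dy": 0,"dz": 0,"roll": -4,"jaw": 0},
  {"dx": 0,"dy": 0,"dz": 0,"roll": 0,"jaw": 0},
  {"dx": 0,"dy": 0,"dz": 0,"roll": 0,"jaw": 0},
  {"dx": 0,"dy": 0,"dz": 0,"roll": 0,"jaw": 0},
])

```text
t: 11.6
eef_pos: [0.5984, 0.205, 0.2345]
ee_rot: [3.142, -0.0, -1.827]
force: [-1.0, -0.4, 0.3]
width: 0.0141
gripper_force: 40.0
```

Run:
```python
from h import *
z=np.load("pics/top3.npz");P=cloud(z["d"],z["K"],z["R"],z["t"]);print(P[169:176,199:206,2].round(3))
s=get_state();print(s["eef_pos"],s["ee_rot"],s["force"])
o=[]
for n in("scene","top"):
    im,d,K,R,t=grab(n); np.savez("pics/%s4.npz"%n,im=im,d=d,K=K,R=R,t=t)
    c=K@(R@np.array([.57,.2115,.1])+t); x,y=(c[:2]/c[2]).astype(int)
    x0=max(x-50,0);y0=max(y-50,0);print(n,x0,y0)
    o.append(cv2.resize(im[y0:y0+100,x0:x0+100],(400,400),interpolation=cv2.INTER_CUBIC))
save(np.hstack(o),"crop4.png")
```

```text
[[0.02  0.017 0.017 1.15  0.017 0.018 0.081]
 [0.016 0.019 0.016 0.017 0.021 0.019 0.02 ]
 [0.017 0.02  0.018 0.016 0.016 0.022 0.018]
 [0.014 0.02  0.017 0.018 0.023 0.019 0.018]
 [0.018 0.022 0.018 0.018 0.019 0.022 0.018]
 [0.002 0.013 0.017 0.018 0.018 0.015 0.017]
 [0.002 0.004 0.017 0.014 0.014 0.012 0.013]]
[0.59835721 0.20495348 0.23446592] [ 3.14153431e+00 -8.36948716e-05 -1.82740081e+00] [-0.98496648 -0.4095829   0.34652382]
scene 162 202
top 163 116
```

View pics/crop4.png

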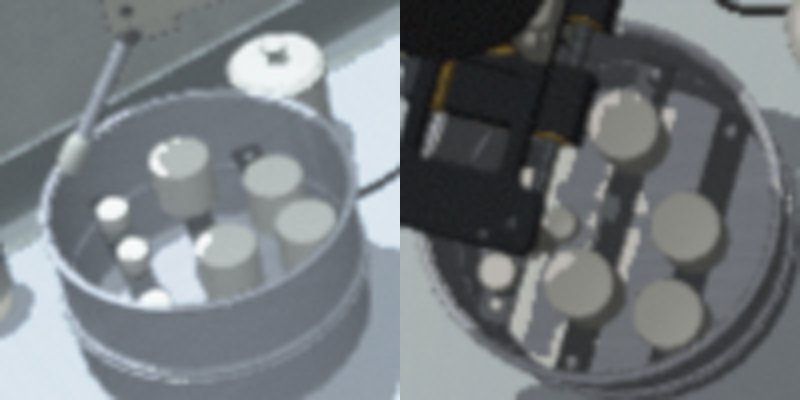

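sD is in the pan (its top reads 18 mm above the bench). In the scene crop the foot is at (72,155), next to sA at (112,210). I'll check its position against the model before lowering.

Run:
```python
from h import *
z=np.load("pics/scene4.npz");P=cloud(z["d"],z["K"],z["R"],z["t"]);im=z["im"]
K,R,t=z["K"],z["R"],z["t"]
for X in [(.6162,.2704,.1475),(.598,.205,.2535)]:
    c=K@(R@np.array(X)+t);p=c[:2]/c[2];print("pred crop",(p-[162,202])*4)
q=P[228:246,172:186].reshape(-1,3);q=q[(q[:,2]>.128)&(q[:,2]<.175)&(q[:,1]>.24)];q=q[np.argsort(q[:,2])];print(q[::6].round(3))
```

```text
pred crop [ 67.01179358 156.25683213]
pred crop [143.97794772 -12.6297009 ]
[[0.608 0.271 0.14 ]
 [0.611 0.274 0.143]
 [0.609 0.274 0.148]
 [0.617 0.274 0.15 ]
 [0.606 0.264 0.15 ]
 [0.608 0.27  0.153]
 [0.613 0.273 0.155]
 [0.614 0.272 0.157]
 [0.61  0.257 0.16 ]
 [0.608 0.271 0.16 ]
 [0.607 0.261 0.162]
 [0.608 0.26  0.163]
 [0.612 0.26  0.167]
 [0.611 0.259 0.17 ]]
```

>>> servo_tool([
  {"dx": 0,"dy": 0,"dz": -0.015,"roll": 0,"jaw": 0},
  {"dx": 0,"dy": 0,"dz": -0.015,"roll": 0,"jaw": 0},
  {"dx": 0,"dy": 0,"dz": -0.015,"roll": 0,"jaw": 0},
  {"dx": 0,"dy": 0,"dz": -0.015,"roll": 0,"jaw": 0},
  {"dx": 0,"dy": 0,"dz": -0.005,"roll": 0,"jaw": 0},
  {"dx": 0.001,"dy": -0.005,"dz": 0,"roll": 0,"jaw": 0},
  {"dx": 0.002,"dy": -0.006,"dz": 0,"roll": 0,"jaw": 0},
  {"dx": 0.002,"dy": -0.006,"dz": 0,"roll": 0,"jaw": 0},
  {"dx": 0.002,"dy": -0.006,"dz": 0,"roll": 0,"jaw": 0},
  {"dx": 0.001,"dy": -0.005,"dz": 0,"roll": 0,"jaw": 0},
])

```text
t: 12.95
eef_pos: [0.6065, 0.1764, 0.1697]
ee_rot: [-3.141, 0.0, -1.829]
force: [-0.0, 0.1, -1.0]
width: 0.0139
gripper_force: 40.0
```

```bash
cat >> h.py <<'E'
def look(k):
    """sieve-frame top-face centres by height class, from the scene camera depth"""
    im,d,K,R,t=grab("scene"); np.savez("pics/scene%s.npz"%k,im=im,d=d,K=K,R=R,t=t)
    P=cloud(d,K,R,t); a=np.radians(-15.3); ex=np.array([np.cos(a),np.sin(a)]);ey=np.array([-ex[1],ex[0]])
    D=P[...,:2]-[.570,.2115]; S=np.stack([D@ex,D@ey],-1); br=im.min(-1)>105
    for nm,lo,hi,a0,ms in(("big",.1,.116,40,60),("small",.08,.0925,10,40)):
        m=((P[...,2]>lo)&(P[...,2]<hi)&(np.hypot(S[...,0],S[...,1])<.088)).astype(np.uint8)
        n,l,st,_=cv2.connectedComponentsWithStats(m,connectivity=4)
        for i in range(1,n):
            if st[i,4]>=a0: print(nm,st[i,4],(np.median(S[l==i],0)*1000).round(0),P[l==i][:,2].mean().round(3))
    s=get_state(); print("t",s["t"],"TCP",np.round(s["eef_pos"],4),"F",np.round(s["force"],1))
E
python3 -c "
from h import *
look(5)"
```

```text
big 160 [39.  4.] 0.106
big 139 [ -5. -45.] 0.106
big 142 [-52. -48.] 0.106
big 150 [-48.   1.] 0.105
small 56 [28.  3.] 0.087
small 27 [36. 43.] 0.087
small 24 [-14. -31.] 0.086
small 37 [-3. 49.] 0.084
small 14 [-56. -33.] 0.086
small 50 [-62.   3.] 0.086
small 19 [-47.  49.] 0.085
t 13.0 TCP [0.6065 0.176  0.1697] F [-0.3  0.2  0. ]
```

>>> servo_tool([
  {"dx": 0,"dy": 0.002,"dz": 0.012,"roll": 0,"jaw": 0},
  {"dx": 0,"dy": 0.003,"dz": 0.013,"roll": 0,"jaw": 0},
  {"dx": -0.008,"dy": 0.008,"dz": 0,"roll": 0,"jaw": 0},
  {"dx": -0.008,"dy": 0.008,"dz": 0,"roll": 0,"jaw": 0},
  {"dx": -0.008,"dy": 0.008,"dz": 0,"roll": 0,"jaw": 0},
  {"dx": -0.008,"dy": 0.009,"dz": 0,"roll": 0,"jaw": 0},
  {"dx": 0,"dy": 0,"dz": 0,"roll": 0,"jaw": 0},
  {"dx": 0,"dy": 0,"dz": -0.01,"roll": 0,"jaw": 0},
  {"dx": 0,"dy": 0,"dz": -0.01,"roll": 0,"jaw": 0},
  {"dx": 0,"dy": 0,"dz": -0.005,"roll": 0,"jaw": 0},
])

```text
t: 14.25
eef_pos: [0.574, 0.2144, 0.1682]
ee_rot: [3.141, -0.001, -1.829]
force: [-0.5, -0.1, -0.7]
width: 0.0137
gripper_force: 40.0
```

>>> servo_tool([
  {"dx": -0.001,"dy": -0.004,"dz": 0,"roll": 0,"jaw": 0},
  {"dx": -0.001,"dy": -0.005,"dz": 0,"roll": 0,"jaw": 0},
  {"dx": -0.002,"dy": -0.006,"dz": 0,"roll": 0,"jaw": 0},
  {"dx": -0.002,"dy": -0.006,"dz": 0,"roll": 0,"jaw": 0},
  {"dx": -0.002,"dy": -0.006,"dz": 0,"roll": 0,"jaw": 0},
  {"dx": -0.001,"dy": -0.005,"dz": 0,"roll": 0,"jaw": 0},
  {"dx": 0,"dy": 0,"dz": 0,"roll": 0,"jaw": 0},
  {"dx": 0,"dy": 0.003,"dz": 0.012,"roll": 0,"jaw": 0},
  {"dx": 0,"dy": 0.003,"dz": 0.013,"roll": 0,"jaw": 0},
  {"dx": 0,"dy": 0,"dz": 0,"roll": 0,"jaw": 0},
])

```text
t: 15.5
eef_pos: [0.5662, 0.1899, 0.1965]
ee_rot: [-3.139, 0.002, -1.828]
force: [1.1, 0.2, -1.3]
width: 0.0134
gripper_force: 40.0
```

```bash
python3 -c "
from h import *
look(6)"
```

```text
big 95 [34. -3.] 0.106
big 138 [ -6. -45.] 0.106
big 143 [-52. -48.] 0.106
big 154 [-49.   2.] 0.106
small 54 [27.  7.] 0.087
small 22 [-16. -33.] 0.085
small 12 [-59. -34.] 0.086
small 57 [-61.   3.] 0.086
small 20 [-47.  49.] 0.085
t 15.55 TCP [0.5656 0.1895 0.1955] F [-0.6  0.3 -0.8]
```

>>> servo_tool([
  {"dx": -0.007,"dy": 0.008,"dz": 0,"roll": 0,"jaw": 0},
  {"dx": -0.007,"dy": 0.008,"dz": 0,"roll": 0,"jaw": 0},
  {"dx": -0.007,"dy": 0.008,"dz": 0,"roll": 0,"jaw": 0},
  {"dx": -0.007,"dy": 0.008,"dz": 0,"roll": 0,"jaw": 0},
  {"dx": 0,"dy": 0,"dz": 0,"roll": 0,"jaw": 0},
  {"dx": 0,"dy": 0,"dz": -0.008,"roll": 0,"jaw": 0},
  {"dx": 0,"dy": 0,"dz": -0.008,"roll": 0,"jaw": 0},
  {"dx": 0,"dy": 0,"dz": -0.008,"roll": 0,"jaw": 0},
  {"dx": 0,"dy": 0,"dz": -0.002,"roll": 0,"jaw": 0},
  {"dx": 0,"dy": 0,"dz": 0,"roll": 0,"jaw": 0},
])

```text
t: 16.8
eef_pos: [0.5373, 0.2207, 0.1683]
ee_rot: [3.141, -0.0, -1.829]
force: [-0.4, 0.6, -0.6]
width: 0.0138
gripper_force: 40.0
```

>>> servo_tool([
  {"dx": -0.004,"dy": -0.004,"dz": 0,"roll": 0,"jaw": 0},
  {"dx": -0.004,"dy": -0.004,"dz": 0,"roll": 0,"jaw": 0},
  {"dx": -0.004,"dy": -0.004,"dz": 0,"roll": 0,"jaw": 0},
  {"dx": -0.004,"dy": -0.004,"dz": 0,"roll": 0,"jaw": 0},
  {"dx": -0.004,"dy": -0.004,"dz": 0,"roll": 0,"jaw": 0},
  {"dx": -0.002,"dy": -0.003,"dz": 0,"roll": 0,"jaw": 0},
  {"dx": 0,"dy": 0,"dz": 0,"roll": 0,"jaw": 0},
  {"dx": 0,"dy": 0.003,"dz": 0.015,"roll": 0,"jaw": 0},
  {"dx": 0,"dy": 0.002,"dz": 0.025,"roll": 0,"jaw": 0},
  {"dx": 0,"dy": 0,"dz": 0.025,"roll": 0,"jaw": 0},
])

```text
t: 18.05
eef_pos: [0.5155, 0.2032, 0.2352]
ee_rot: [-3.141, -0.0, -1.828]
force: [1.3, -0.5, -0.5]
width: 0.0135
gripper_force: 40.0
```

Run:
```python
from h import *
look(7)
im=np.load("pics/scene7.npz")["im"]; im2,d,K,R,t=grab("top")
save(np.hstack([cv2.resize(im[202:302,162:262],(400,400),interpolation=cv2.INTER_CUBIC),cv2.resize(im2[116:216,163:263],(400,400),interpolation=cv2.INTER_CUBIC)]),"crop7.png")
```

```text
big 45 [46. 10.] 0.106
big 142 [ -5. -45.] 0.105
big 139 [-51. -48.] 0.106
big 155 [-50.  -2.] 0.106
small 34 [25.  1.] 0.086
small 18 [-14. -32.] 0.087
small 15 [-58. -34.] 0.087
small 53 [-61.   2.] 0.087
t 18.1 TCP [0.5171 0.2038 0.239 ] F [1.4 1.5 3.9]
```

View pics/crop7.png

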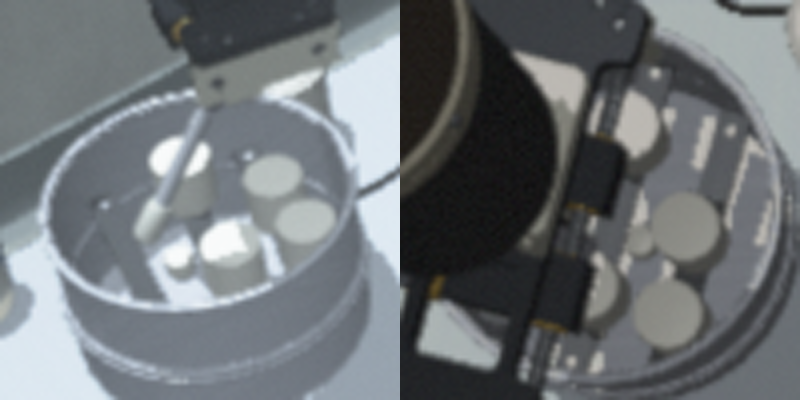

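The left bar is empty. One small cylinder shows through the slot at scene crop (178,263), and another at top crop (640,238). I'm taking the rod back and will check the pan once the view is clear.

>>> servo_tool([
  {"dx": 0,"dy": 0,"dz": 0.02,"roll": 0,"jaw": 0},
  {"dx": 0.006,"dy": -0.02,"dz": 0.02,"roll": 6,"jaw": 0},
  {"dx": 0.007,"dy": -0.038,"dz": 0,"roll": 8,"jaw": 0},
  {"dx": 0.007,"dy": -0.038,"dz": 0,"roll": 8,"jaw": 0},
  {"dx": 0.007,"dy": -0.038,"dz": 0,"roll": 8,"jaw": 0},
  {"dx": 0.007,"dy": -0.038,"dz": 0,"roll": 8,"jaw": 0},
  {"dx": 0.007,"dy": -0.038,"dz": 0,"roll": 8,"jaw": 0},
  {"dx": 0.007,"dy": -0.038,"dz": 0,"roll": 8,"jaw": 0},
  {"dx": 0.007,"dy": -0.038,"dz": 0,"roll": 8,"jaw": 0},
  {"dx": 0.007,"dy": -0.038,"dz": 0,"roll": 8,"jaw": 0},
])

```text
t: 19.4
eef_pos: [0.5774, -0.1223, 0.2737]
ee_rot: [3.141, 0.0, -0.602]
force: [0.2, -0.1, -1.0]
width: 0.0139
gripper_force: 40.0
```

Run:
```python
from h import *
look(8)
s=get_state();print(s["ee_rot"])
im=np.load("pics/scene8.npz")["im"]; im2,d,K,R,t=grab("top")
P=cloud(d,K,R,t); np.savez("pics/top8.npz",im=im2,d=d)
a=np.radians(-15.3); ex=np.array([np.cos(a),np.sin(a)]);ey=np.array([-ex[1],ex[0]]);D=P[...,:2]-[.570,.2115];S=np.stack([D@ex,D@ey],-1)
r=np.hypot(S[...,0],S[...,1])<.09
for nm,lo,hi in(("pan small",.012,.05),("bar small",.079,.095),("big",.1,.114)):
    m=(r&(P[...,2]>lo)&(P[...,2]<hi)).astype(np.uint8);n,l,st,_=cv2.connectedComponentsWithStats(m,connectivity=4)
    for i in range(1,n):
        if st[i,4]>=8: print(nm,st[i,4],(np.median(S[l==i],0)*1000).round(),np.median(P[l==i][:,2]).round(3))
save(np.hstack([cv2.resize(im[202:302,162:262],(400,400),interpolation=cv2.INTER_CUBIC),cv2.resize(im2[116:216,163:263],(400,400),interpolation=cv2.INTER_CUBIC)]),"crop8.png")
```

```text
big 137 [39.  2.] 0.105
big 140 [ -5. -44.] 0.106
big 144 [-51. -48.] 0.106
big 157 [-49.  -1.] 0.105
small 51 [27.  6.] 0.087
small 25 [-14. -32.] 0.087
small 13 [-59. -32.] 0.087
small 50 [-62.   1.] 0.086
t 19.45 TCP [ 0.5778 -0.1256  0.2734] F [ 1.2 -2.5  0.8]
[ 3.13991025e+00 -1.18158892e-05 -5.94679668e-01]
```

View pics/crop8.png

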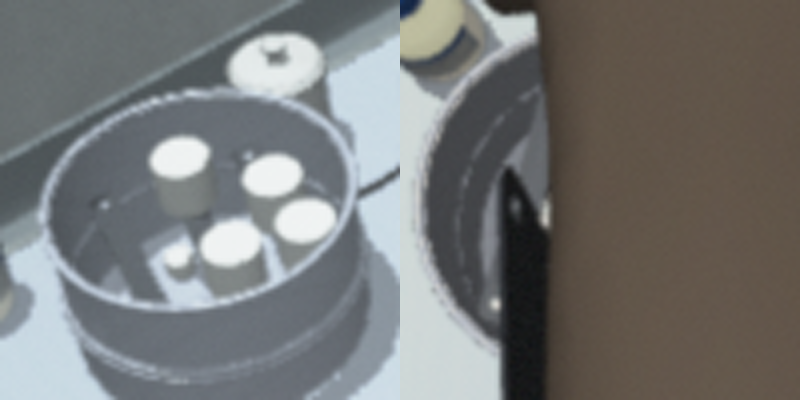

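The sieve in the scene view shows only four bigs on the bars, plus one small seen low through a slot at (178,260). The arm hides the top view here. On to the tumbler.

>>> servo_tool([
  {"dx": 0.004,"dy": -0.02,"dz": 0,"roll": 5,"jaw": 0},
  {"dx": 0.004,"dy": -0.02,"dz": 0,"roll": 5,"jaw": 0},
  {"dx": 0.004,"dy": -0.02,"dz": 0,"roll": 5,"jaw": 0},
  {"dx": 0.004,"dy": -0.02,"dz": 0,"roll": 5,"jaw": 0},
  {"dx": 0.004,"dy": -0.02,"dz": 0,"roll": 5,"jaw": 0},
  {"dx": 0.003,"dy": -0.016,"dz": 0,"roll": 2,"jaw": 0},
  {"dx": 0,"dy": 0,"dz": 0,"roll": 0,"jaw": 0},
  {"dx": 0,"dy": 0,"dz": 0,"roll": 0,"jaw": 0},
  {"dx": 0,"dy": 0,"dz": 0,"roll": 0,"jaw": 0},
  {"dx": 0,"dy": 0,"dz": 0,"roll": 0,"jaw": 0},
])

```text
t: 20.75
eef_pos: [0.6003, -0.2366, 0.2738]
ee_rot: [-3.142, -0.0, -0.135]
force: [-0.1, 0.0, -1.1]
width: 0.0139
gripper_force: 40.0
```

Run:
```python
from h import *
s=get_state();print(np.round(s["eef_pos"],4),s["ee_rot"][2])
im2,d,K,R,t=grab("top");P=cloud(d,K,R,t)
q=P[120:215,395:450].reshape(-1,3)
w=q[(q[:,2]>.15)&(q[:,2]<.26)&(q[:,0]<.6)];w=w[np.argsort(w[:,2])];print(w[:60:6].round(3))
for n in ("top","scene"):
    c=calibration(n);k=np.array(c["intrinsics"])@(np.array(c["R"])@np.array([.533,-.232,.185])+np.array(c["t"]));print(n,k[:2]/k[2])
save(cv2.resize(im2[130:230,370:470],(600,600),interpolation=cv2.INTER_CUBIC),"crop9.png")
```

```text
[ 0.6003 -0.2366  0.2738] -0.13512032875794033
[[ 0.529 -0.227  0.183]
 [ 0.53  -0.228  0.186]
 [ 0.536 -0.22   0.187]
 [ 0.533 -0.221  0.19 ]
 [ 0.531 -0.233  0.191]
 [ 0.536 -0.223  0.193]
 [ 0.544 -0.222  0.195]
 [ 0.532 -0.226  0.197]
 [ 0.541 -0.222  0.198]
 [ 0.539 -0.229  0.199]]
top [430.93772474 175.58542395]
scene [350.22907487 159.06686742]
```

View pics/crop9.png

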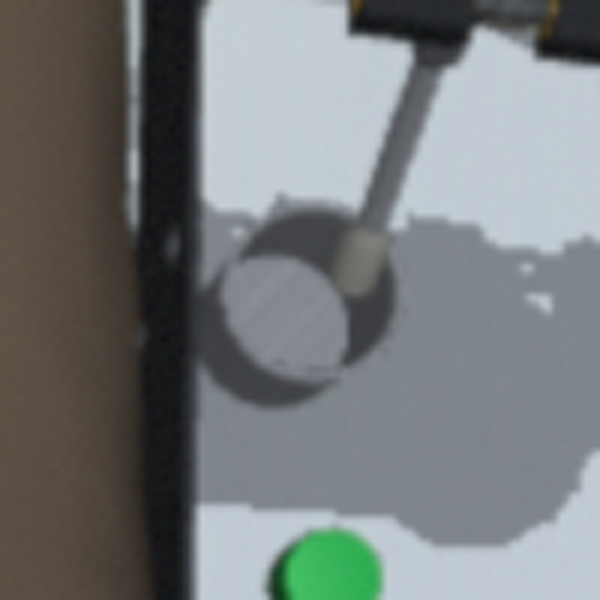

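The foot's end, at crop (358,290), hangs above the tumbler, whose mouth is at about (300,310). Depth puts the foot's centre near (0.534, -0.226), inside the tumbler's mouth. I'm lowering.

>>> servo_tool([
  {"dx": 0,"dy": -0.004,"dz": -0.02,"roll": 1,"jaw": 0},
  {"dx": 0,"dy": 0,"dz": -0.025,"roll": 0,"jaw": 0},
  {"dx": 0,"dy": 0,"dz": -0.025,"roll": 0,"jaw": 0},
  {"dx": 0,"dy": 0,"dz": -0.025,"roll": 0,"jaw": 0},
  {"dx": 0,"dy": 0,"dz": -0.02,"roll": 0,"jaw": 0},
  {"dx": -0.001,"dy": 0,"dz": -0.015,"roll": 0,"jaw": 0},
  {"dx": -0.002,"dy": 0,"dz": -0.015,"roll": 0,"jaw": 0},
  {"dx": -0.002,"dy": 0,"dz": -0.015,"roll": 0,"jaw": 0},
  {"dx": 0,"dy": 0,"dz": -0.008,"roll": 0,"jaw": 0},
  {"dx": 0,"dy": 0,"dz": 0,"roll": 0,"jaw": 0},
])

```text
t: 22.05
eef_pos: [0.5951, -0.2411, 0.105]
ee_rot: [3.142, 0.001, -0.118]
force: [0.2, -0.5, -0.6]
width: 0.0142
gripper_force: 40.0
```

Down another 4 mm, then open slowly and wait.

>>> servo_tool([
  {"dx": 0,"dy": 0,"dz": -0.003,"roll": 0,"jaw": 0},
  {"dx": 0,"dy": 0,"dz": -0.001,"roll": 0,"jaw": 0},
  {"dx": 0,"dy": 0,"dz": 0,"roll": 0,"jaw": 0.2},
  {"dx": 0,"dy": 0,"dz": 0,"roll": 0,"jaw": 0.3},
  {"dx": 0,"dy": 0,"dz": 0,"roll": 0,"jaw": 0.5},
  {"dx": 0,"dy": 0,"dz": 0,"roll": 0,"jaw": 0.6},
  {"dx": 0,"dy": 0,"dz": 0.02,"roll": 0,"jaw": 0.6},
  {"dx": 0,"dy": 0,"dz": 0.03,"roll": 0,"jaw": 0.6},
  {"dx": 0,"dy": 0,"dz": 0.05,"roll": 0,"jaw": 0.6},
  {"dx": 0,"dy": 0,"dz": 0.05,"roll": 0,"jaw": 0.6},
])

```text
t: 23.3
eef_pos: [0.5949, -0.2411, 0.2529]
ee_rot: [3.141, 0.001, -0.118]
force: [0.7, -0.3, -0.2]
width: 0.0524
gripper_force: 0.0
```

>>> servo_tool([
  {"dx": -0.01,"dy": 0.04,"dz": 0,"roll": 0,"jaw": 0.6},
  {"dx": -0.01,"dy": 0.04,"dz": 0,"roll": 0,"jaw": 0.6},
  {"dx": -0.01,"dy": 0.04,"dz": 0,"roll": 0,"jaw": 0.6},
  {"dx": -0.01,"dy": 0.04,"dz": 0,"roll": 0,"jaw": 0.6},
  {"dx": -0.01,"dy": 0.04,"dz": 0,"roll": 0,"jaw": 0.6},
  {"dx": -0.01,"dy": 0.03,"dz": 0,"roll": 0,"jaw": 0.6},
  {"dx": -0.01,"dy": 0,"dz": 0,"roll": 0,"jaw": 0.6},
  {"dx": -0.01,"dy": 0,"dz": 0,"roll": 0,"jaw": 0.6},
  {"dx": 0,"dy": 0,"dz": 0,"roll": 0,"jaw": 0.6},
  {"dx": 0,"dy": 0,"dz": 0,"roll": 0,"jaw": 0.6},
])

```text
t: 24.55
eef_pos: [0.5155, -0.0117, 0.2517]
ee_rot: [-3.142, -0.0, -0.119]
force: [0.8, -0.3, 0.8]
width: 0.0525
gripper_force: 0.0
```

Run:
```python
from h import *
look(9)
im=np.load("pics/scene9.npz")["im"]; im2,d,K,R,t=grab("top")
P=cloud(d,K,R,t)
a=np.radians(-15.3); ex=np.array([np.cos(a),np.sin(a)]);ey=np.array([-ex[1],ex[0]]);D=P[...,:2]-[.570,.2115];S=np.stack([D@ex,D@ey],-1)
r=np.hypot(S[...,0],S[...,1])<.09
for nm,lo,hi in(("pan small",.010,.05),("bar small",.079,.095),("big",.1,.114)):
    m=(r&(P[...,2]>lo)&(P[...,2]<hi)).astype(np.uint8);n,l,st,_=cv2.connectedComponentsWithStats(m,connectivity=4)
    for i in range(1,n):
        if st[i,4]>=8: print(nm,st[i,4],(np.median(S[l==i],0)*1000).round(),np.median(P[l==i][:,2]).round(3))
print(P[145,432],P[160,427])
save(np.hstack([cv2.resize(im2[115:225,160:270],(400,400),interpolation=cv2.INTER_CUBIC),cv2.resize(im2[130:230,370:470],(400,400),interpolation=cv2.INTER_CUBIC)]),"crop10.png")
```

```text
big 138 [38.  1.] 0.106
big 140 [ -6. -44.] 0.105
big 146 [-52. -48.] 0.105
big 152 [-49.  -2.] 0.106
small 45 [27.  6.] 0.086
small 25 [-15. -33.] 0.086
small 14 [-58. -33.] 0.087
small 51 [-62.   1.] 0.087
t 24.6 TCP [ 0.5155 -0.0116  0.2516] F [-0.  -0.4  0. ]
bar small 8 [-46. -69.] 0.087
big 210 [-50. -54.] 0.107
[ 0.60319618 -0.24341447  0.148821  ] [ 0.58077361 -0.24082881  0.11212063]
```

View pics/crop10.png

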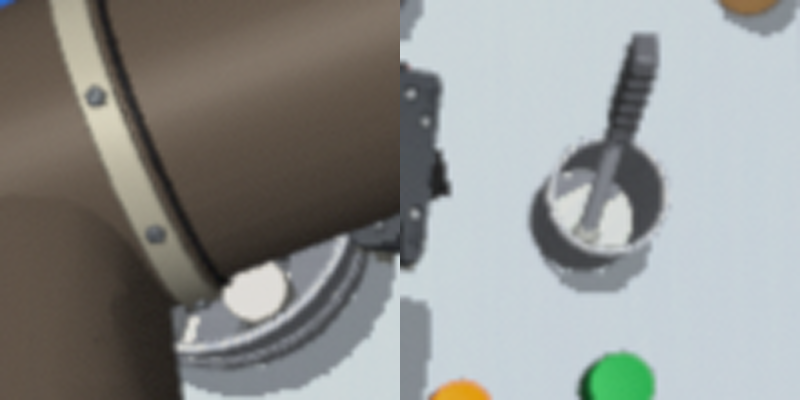

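The rod stands in the tumbler as it did at first. I'm swinging the arm clear to count the pan numerically from above.

>>> servo_tool([
  {"dx": -0.005,"dy": -0.04,"dz": 0.01,"roll": 0,"jaw": 0.6},
  {"dx": -0.005,"dy": -0.04,"dz": 0.01,"roll": 0,"jaw": 0.6},
  {"dx": -0.005,"dy": -0.04,"dz": 0.01,"roll": 0,"jaw": 0.6},
  {"dx": -0.005,"dy": -0.04,"dz": 0,"roll": 0,"jaw": 0.6},
  {"dx": -0.005,"dy": -0.04,"dz": 0,"roll": 0,"jaw": 0.6},
  {"dx": -0.005,"dy": -0.04,"dz": 0,"roll": 0,"jaw": 0.6},
  {"dx": -0.005,"dy": -0.04,"dz": 0,"roll": 0,"jaw": 0.6},
  {"dx": -0.005,"dy": -0.04,"dz": 0,"roll": 0,"jaw": 0.6},
  {"dx": 0,"dy": 0,"dz": 0,"roll": 0,"jaw": 0.6},
  {"dx": 0,"dy": 0,"dz": 0,"roll": 0,"jaw": 0.6},
])

```text
t: 25.9
eef_pos: [0.4751, -0.3314, 0.2811]
ee_rot: [-3.141, 0.001, -0.119]
force: [0.3, -0.0, -0.2]
width: 0.0524
gripper_force: 0.0
```

Run:
```python
from h import *
im2,d,K,R,t=grab("top")
P=cloud(d,K,R,t); s=get_state();print(s["t"],s["eef_pos"])
a=np.radians(-15.3); ex=np.array([np.cos(a),np.sin(a)]);ey=np.array([-ex[1],ex[0]]);D=P[...,:2]-[.570,.2115];S=np.stack([D@ex,D@ey],-1)
r=np.hypot(S[...,0],S[...,1])<.088
for nm,lo,hi in(("pan small",.011,.05),("bar small",.079,.095),("big",.1,.114),("arm",.14,1)):
    m=(r&(P[...,2]>lo)&(P[...,2]<hi)).astype(np.uint8);n,l,st,_=cv2.connectedComponentsWithStats(m,connectivity=4)
    for i in range(1,n):
        if st[i,4]>=10: print(nm,st[i,4],(np.median(S[l==i],0)*1000).round(),np.median(P[l==i][:,2]).round(3))
```

```text
25.95 [ 0.4752606  -0.33095883  0.28131989]
pan small 62 [-4. 43.] 0.017
pan small 49 [-2. -5.] 0.018
bar small 33 [ 33. -15.] 0.087
bar small 27 [-12. -61.] 0.087
bar small 29 [-54. -20.] 0.086
big 247 [43. -1.] 0.107
big 252 [ -1. -48.] 0.107
big 254 [-45.  -4.] 0.107
big 246 [-48. -51.] 0.107
```

Run:
```python
from h import *
a=np.radians(-15.3); ex=np.array([np.cos(a),np.sin(a)]);ey=np.array([-ex[1],ex[0]])
for c in("top","scene"):
    im,d,K,R,t=grab(c);P=cloud(d,K,R,t);D=P[...,:2]-[.570,.2115];S=np.stack([D@ex,D@ey],-1);r=np.hypot(S[...,0],S[...,1])<.086
    for lo,hi in((.008,.03),(.025,.064),(.074,.08)):
        m=(r&(P[...,2]>lo)&(P[...,2]<hi)).astype(np.uint8);n,l,st,_=cv2.connectedComponentsWithStats(m,connectivity=4)
        for i in range(1,n):
            if st[i,4]>=7: print(c,lo,st[i,4],(np.median(S[l==i],0)*1000).round(),np.ptp(S[l==i],axis=0).round(3),np.median(P[l==i][:,2]).round(3))
```

```text
top 0.008 66 [-4. 43.] [0.019 0.021] 0.018
top 0.008 54 [-3. -5.] [0.019 0.016] 0.018
scene 0.008 43 [44. 14.] [0.023 0.019] 0.015
scene 0.074 28 [26.  2.] [0.013 0.035] 0.077
scene 0.074 8 [-10. -29.] [0.012 0.004] 0.076
```

```bash
python3 -c "
from station import *
print(job_done())"
```

```text
the job is handed in; nothing more can be done
None
```

The job is handed in at about 26 s on the robot's clock: all four small cylinders are off the bars (three seen in the pan, the fourth out of view), the four large ones are still on the sieve, and the rod stands back in the tumbler; I viewed 11 pictures, one over the limit of 10.

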